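# Refile two slide magazines in the leaning rack and shut its keeper bar

### The job

Refile the slide magazines in the leaning rack: the red one was put in the blue bay by mistake and the blue one is still out on the bench, so get each fully home in the bay with its own colour label. Lower them in rather than dropping them, and never lay a magazine over, for the slides are glass. When all four magazines are home, swing the keeper bar shut over them until it snaps into its detent; leave the green and yellow magazines and everything else on the bench where they are.

Things in the scene. Friction and masses are not known exactly. Their poses are not given: they have to be found in the camera images.
- mag_red: 10-slide magazine, red: a block 80 (x) x 36 (y) x 70 (z) mm with a red grip fin on its top, 36 (x) x 12 (y) x 42 (z) mm, centred, so 112 mm tall in all; about 0.15 kg, centre of mass 40 mm up; the same turned half round about z. Origin: centre of the underside; z points up along the fin. Misfiled at the start: it sits in the bay with the blue label.
- mag_blue: 10-slide magazine, blue: a block 80 (x) x 36 (y) x 70 (z) mm with a blue grip fin on its top, 36 (x) x 12 (y) x 42 (z) mm, centred, so 112 mm tall in all; about 0.15 kg, centre of mass 40 mm up; the same turned half round about z. Origin: centre of the underside; z points up along the fin. Stands upright on the bench at the start.
- mag_green: 10-slide magazine, green: a block 80 (x) x 36 (y) x 70 (z) mm with a green grip fin on its top, 36 (x) x 12 (y) x 42 (z) mm, centred, so 112 mm tall in all; about 0.15 kg, centre of mass 40 mm up; the same turned half round about z. Origin: centre of the underside; z points up along the fin. Already home in the bay with the green label.
- mag_yellow: 10-slide magazine, yellow: a block 80 (x) x 36 (y) x 70 (z) mm with a yellow grip fin on its top, 36 (x) x 12 (y) x 42 (z) mm, centred, so 112 mm tall in all; about 0.15 kg, centre of mass 40 mm up; the same turned half round about z. Origin: centre of the underside; z points up along the fin. Already home in the bay with the yellow label.
- bay_red: Bay with the red label, 42 x 40 mm, clipped outside its far wall. Origin and axes: those of a magazine fully home here. z: bay axis, up out of its mouth, leaning 27 degrees from vertical towards the robot's side; x away and up; y across. Inside: floor z = 0, side walls y = +-23 mm, 56 mm high; lower wall (magazines rest on it) x = -40, upper wall x = +52, both 53 mm high. Walls between bays 8 mm thick.
- bay_blue: Bay with the blue label, 42 x 40 mm, clipped outside its far wall. Origin and axes: those of a magazine fully home here. z: bay axis, up out of its mouth, leaning 27 degrees from vertical towards the robot's side; x away and up; y across. Inside: floor z = 0, side walls y = +-23 mm, 56 mm high; lower wall (magazines rest on it) x = -40, upper wall x = +52, both 53 mm high. Walls between bays 8 mm thick.
- bay_green: Bay with the green label, 42 x 40 mm, clipped outside its far wall. Origin and axes: those of a magazine fully home here. z: bay axis, up out of its mouth, leaning 27 degrees from vertical towards the robot's side; x away and up; y across. Inside: floor z = 0, side walls y = +-23 mm, 56 mm high; lower wall (magazines rest on it) x = -40, upper wall x = +52, both 53 mm high. Walls between bays 8 mm thick.
- bay_yellow: Bay with the yellow label, 42 x 40 mm, clipped outside its far wall. Origin and axes: those of a magazine fully home here. z: bay axis, up out of its mouth, leaning 27 degrees from vertical towards the robot's side; x away and up; y across. Inside: floor z = 0, side walls y = +-23 mm, 56 mm high; lower wall (magazines rest on it) x = -40, upper wall x = +52, both 53 mm high. Walls between bays 8 mm thick.
- rack: Fixed slide rack on a 150 x 228 mm foot plate, four bays side by side along its y at 54 mm pitch (y = -81, -27, 27, 81 mm), bay floors' centres 55 mm above the bench. Origin: on the bench under the middle of the bays; x points away from the side towards which the bays lean, z up. Home magazines reach 165 mm above the bench.
- keeper (a joint): Keeper bar's angle; a steel bail hinged on both ends of the rack about its y. 0 = shut: its bar lies over the far shoulders of all four magazines, beyond the fins (bays' x = 32, z = 84 mm); 1.6 rad = thrown back on the far side. Friction holds it where left; about 3 to 6 N at the bar moves it; in the last 0.3 rad a spring detent yields, snaps and holds it at its stop, 0.
- keeper_bar (a point): Middle of the keeper bar, which runs along the rack's y, 8 mm thick, 236 mm long; its middle 70 mm wear an orange sleeve 14 mm thick. At angle q it lies 64 mm x (sin q along the bays' x + cos q along the bays' z) from keeper_hinge.
- keeper_hinge (a point): Point on the keeper bar's hinge line, in the middle of the rack (bays' x = 32, z = 20 mm).
- oil_bottle: Amber immersion oil bottle, 38 mm across, 78 mm tall, loose. Origin: centre of the underside.
- staining_jar: Glass staining jar with a white lid, 62 mm across, 94 mm tall, loose. Origin: centre of the underside.
- wash_bottle: White wash bottle with a blue cap, 68 mm across, 190 mm tall, loose. Origin: centre of the underside.
- slide_box: Grey and white slide box, 100 x 83 x 35 mm, lying, loose. Origin: centre of the underside.
- tissue_box: Green lens tissue box, 115 x 75 x 45 mm (tissue to 70 mm), loose. Origin: centre of the underside.
Things that resemble listed ones, but are neither listed nor needed, are in the scene too. Of the things that look like the mag_yellow, the larger one is meant.

How it is judged (in metres and radians):
On the way:
1. the red and the blue magazine are both fully home in the bays of their own colour while the keeper bar is still open (beyond 0.5 rad) (x of mag_red in the frame of bay_red between -0.005 and 0.015 m and y of mag_red in the frame of bay_red between -0.008 and 0.008 m and z of mag_red in the frame of bay_red between -0.004 and 0.005 m and angle between the z axis of mag_red and the z axis of bay_red, either way round below 0.12 rad and angle between the y axis of mag_red and the y axis of bay_red, either way round below 0.2 rad and x of mag_blue in the frame of bay_blue between -0.005 and 0.015 m and y of mag_blue in the frame of bay_blue between -0.008 and 0.008 m and z of mag_blue in the frame of bay_blue between -0.004 and 0.005 m and angle between the z axis of mag_blue and the z axis of bay_blue, either way round below 0.12 rad and angle between the y axis of mag_blue and the y axis of bay_blue, either way round below 0.2 rad and value of joint keeper above 0.5 rad), for 0.2 s.
At the end, for the whole second after the job is handed in: All four magazines are fully home and at rest in the bays of their own colours (within 5 mm of the floor, 8 mm across, -5 to +15 mm along the bay's x, in line with the bay) and the keeper bar is shut in its detent (below 0.06 rad) (x of mag_red in the frame of bay_red between -0.005 and 0.015 m and y of mag_red in the frame of bay_red between -0.008 and 0.008 m and z of mag_red in the frame of bay_red between -0.004 and 0.005 m and angle between the z axis of mag_red and the z axis of bay_red, either way round below 0.12 rad and angle between the y axis of mag_red and the y axis of bay_red, either way round below 0.2 rad and x of mag_blue in the frame of bay_blue between -0.005 and 0.015 m and y of mag_blue in the frame of bay_blue between -0.008 and 0.008 m and z of mag_blue in the frame of bay_blue between -0.004 and 0.005 m and angle between the z axis of mag_blue and the z axis of bay_blue, either way round below 0.12 rad and angle between the y axis of mag_blue and the y axis of bay_blue, either way round below 0.2 rad and x of mag_green in the frame of bay_green between -0.005 and 0.015 m and y of mag_green in the frame of bay_green between -0.008 and 0.008 m and z of mag_green in the frame of bay_green between -0.004 and 0.005 m and angle between the z axis of mag_green and the z axis of bay_green, either way round below 0.12 rad and angle between the y axis of mag_green and the y axis of bay_green, either way round below 0.2 rad and x of mag_yellow in the frame of bay_yellow between -0.005 and 0.015 m and y of mag_yellow in the frame of bay_yellow between -0.008 and 0.008 m and z of mag_yellow in the frame of bay_yellow between -0.004 and 0.005 m and angle between the z axis of mag_yellow and the z axis of bay_yellow, either way round below 0.12 rad and angle between the y axis of mag_yellow and the y axis of bay_yellow, either way round below 0.2 rad and value of joint keeper below 0.06 rad and linear speed of each of mag_red, mag_blue, mag_green, mag_yellow below 0.02 m/s); the robot touches nothing.
It fails at once if a magazine falls: it moves faster than 0.5 m/s with no finger on it ((linear speed of mag_red above 0.5 m/s and contact force between the fingers and mag_red below 0.1 N) or (linear speed of mag_blue above 0.5 m/s and contact force between the fingers and mag_blue below 0.1 N) or (linear speed of mag_green above 0.5 m/s and contact force between the fingers and mag_green below 0.1 N) or (linear speed of mag_yellow above 0.5 m/s and contact force between the fingers and mag_yellow below 0.1 N)).
It fails at once if a magazine is laid over: more than 70 degrees from upright (angle between any of mag_red, mag_blue, mag_green, mag_yellow's own z axis and vertical above 1.22 rad).
It fails at once if the green or yellow magazine is taken out of its bay (moved more than 20 mm) (distance of any of mag_green, mag_yellow from where it was at the start of the episode above 0.02 m).
It fails at once if a thing on the bench is pushed (more than 25 mm) or knocked over (distance of any of oil_bottle, staining_jar, wash_bottle, slide_box, tissue_box from where it was at the start of the episode above 0.025 m or angle between any of oil_bottle, staining_jar, wash_bottle, slide_box, tissue_box's own z axis and vertical above 0.5 rad).
It also fails if it takes over 69 s, if anything falls off the work surface, if the arm or the gripper's body presses on something with over 40 N, if the wrist force passes 120 N, or if a joint passes its speed limit or range.

### The arm

A 7-joint arm with a two-finger parallel gripper is mounted at the origin on the work surface. World frame = base frame: x ahead of the robot, y to its left, z up, the work surface at z = 0. Lengths are in m, angles in degrees, forces in N, time in s.
With the tool pointing down it reaches from about 0.425 to 0.875 m from the base axis. Payload 4.7 kg.
Tool frame: the origin (TCP) lies midway between the tips of the shut fingers; the grasp point (between the pads) lies 19 mm behind it; z points along the fingers, y is the line along which they close (so a half turn about z gives the same grasp; the last joint's range is limited). The gripper opens to 87 mm and grips with 3 to 60 N. Pads are 19 mm wide; open, the fingers measure 117 mm over their backs; the gripper's body (75 mm by 190 mm) begins 51 mm behind the grasp point.
Start: joints at [65.667, 18.392, -4.016, 83.108, 1.295, 78.541, -3.26], TCP at [0.276, -0.588, 0.223] pointing down, gripper open.
Joint ranges: [-163.93, 163.93], [-17.29, 119.83], [-79.2, 71.16], [3.27, 140.29], [-89.18, 269.18], [5.43, 117.66], [-154.24, 154.24]. Speed limits (degrees/s): [147.25, 147.25, 180, 180, 180, 180, 180].

### API

Orientations are given as [roll, pitch, yaw] about the fixed x, y, z axes, in that order (R = Rz(yaw) Ry(pitch) Rx(roll)).
In Python, from cell import env, viewer, boxes_of, masks_of gives the robot as it stands. The module is installed in compiled form; this text tells all that it offers.
- The arm moves only by the tool apply_moves, never from a script. Its argument "moves" is a list of rows, each a list of 7 numbers: the shift along the tool's x, y, z scaled (see below), then the turn, a rotation vector about the tool's x, y, z scaled (see below), then the opening, from 0 (shut) to 1 (fully open). A call has 1 to 20 rows; each row is the pose to reach, as a shift and turn from the pose commanded when the call began, along the tool's axes at that moment; what a row does not reach only later rows make up. The controller multiplies each number of a shift by 0.2 m and each number of a turn by 1.5 rad. A row lasts 1/10 s, in which the tool goes at most 50 mm and 8.59 degrees, less where a joint would pass 70% of its speed; a pose out of reach is approached as far as the arm can. A call with a number of a shift or a turn outside -1 to 1 is refused whole. A call with a gripper value outside its range is refused whole. The fingers move at their own pace and stop on an object; "grip_force" is the grip in N (left out, the last holds). Time passes only in rows, so rows that repeat a pose let the fingers close. It gives the time, the measured TCP pose, the force, the opening and the grip force at its end, in the units of the state.
- env.get_obs(): the state, without advancing time (a new reading comes with each control period).
- viewer.read_camera(name): name is "side" or "top"; returns the picture (420x560x3 uint8, red, green, blue); there is no depth.
- viewer.get_calibration(name): a dict with "fov_y" (degrees; the focal length in pixels is half the picture's height over the tangent of half this angle, whatever the lens; pixels are square), "cx", "cy" (the principal point, pixels), "k1" (the pictures are not rectified: a ray, as slopes to the right and down, at radius r is drawn at 1 + k1 r^2 times it, then the intrinsics apply), "position" and "orientation" of the camera in the world. Camera axes: x right, y up, looking along -z (the intrinsics and any distortion apply to the point x, -y, -z); pixel columns grow to the right and rows downward; lengths in m; the calibration is good to about 2 mm. A picture is of the moment at which its call begins. get_calibration takes no time and is no camera call.
- env.sign_off(): hands the job in; it is judged then, once.
Trained networks look in the newest picture that a camera, given by its name, has taken for a name from the list of things; names that differ only in an ending like _2 or _b are one class to them, and where a whole thing is asked for, a point or a joint stands for the part that bears it (a point fixed in the world has none). Each returns a list of dicts, best first, with "conf" (0 to 1); they miss things now and then, are a little off and sometimes report something else, mostly with a low value. They report only what shows in the picture. A call takes as long as a camera call. They do not tell look-alikes from the thing itself.
- boxes_of(camera, target): "location" ([column, row] in pixels, amid what is visible of it).
- masks_of(camera, target): "pixels" (420x560 bool, what is visible of it) and "location" ([column, row] in pixels, amid what is visible of it).
The state is a dict: "time_s": time; "qpos": joint angles; "joint_velocities": joint speeds; "effort": joint torques, N m; "tool_pos": TCP position; "tool_rot": TCP orientation; "force": force on the tool from outside, world axes, zero at the start; "wrist_torque": the same for the moment, N m; "grip_width": finger opening in m; "grasp_force": force on a finger pad.
Only numpy, scipy, OpenCV 4.12 (cv2) and the standard library are available. Lean on these libraries where they do the work, as an engineer would, in place of code of your own. Each camera call takes 0.05 s, during which the arm holds its last target. There are 200 camera calls.

## Working session

There is one attempt and no reset: what is moved stays moved. The work goes in short steps, Python scripts to look and compute and a tool call to move; the robot and the scene stay as the last step left them, time stands still between calls to the robot, and variables do not carry over. Pictures are saved under pics/ and viewed, at most 10 in all, crops included, and the job is handed in when it is done.

Besides the shell and the picture viewer there is one more tool, called after ">>>" as name(argument=value, ...) on one line, values as JSON. apply_moves: Moves the arm, as the interface text tells. Shifts and turns lie within -1 to 1; 1 stands for 0.2 m of shift or 1.5 rad of turn. Its arguments: {"type":"object","properties":{"moves":{"type":"array","items":{"type":"array","items":{"type":"number","minimum":-1,"maximum":1}}},"grip_force":{"type":"number"}},"required":["moves"]}

```bash
mkdir -p pics; cat > h.py <<'E'
import numpy as np, cv2
from scipy.spatial.transform import Rotation as R
from cell import env, viewer, boxes_of, masks_of
def snap(n,f):
    im=viewer.read_camera(n); cv2.imwrite('pics/'+f,cv2.cvtColor(im,cv2.COLOR_RGB2BGR)); return im
E
python3 - <<'E'
from h import *
a=snap('side','s0.png');b=snap('top','t0.png')
for c in('side','top'):
    print(viewer.get_calibration(c))
o=env.get_obs();print({k:np.round(v,3) for k,v in o.items()})
for t in['mag_red','mag_blue','mag_green','mag_yellow','bay_red','bay_blue','bay_green','bay_yellow','keeper_bar','rack']:
    for c in('side','top'):
        print(t,c,[(np.round(d['location']).tolist(),round(d['conf'],2)) for d in boxes_of(c,t)][:3])
E
```

```text
{'fov_y': 50.93452089262604, 'cx': 277.76090490928556, 'cy': 213.14743615367487, 'k1': -0.12302023717863504, 'position': array([-0.01234827,  0.69466077,  0.64180385]), 'orientation': array([  57.99577412,   -0.87198896, -144.46288049])}
{'fov_y': 56.96128374177191, 'cx': 273.55152054995335, 'cy': 206.18596704979947, 'k1': -0.11055466746989556, 'position': array([0.4142847 , 0.00647548, 1.14204412]), 'orientation': array([  4.70049068,   0.62155177, -89.27053578])}
{'time_s': np.float64(0.1), 'qpos': array([65.665, 18.434, -4.014, 83.171,  1.295, 78.54 , -3.259]), 'joint_velocities': array([-0.044, -0.163,  0.021, -0.145, -0.049,  0.005,  0.105]), 'effort': array([-0.0000e+00, -4.9257e+01, -4.0600e-01, -3.1340e+01, -6.4000e-02,
        3.9000e-02,  0.0000e+00]), 'tool_pos': array([ 0.276, -0.588,  0.222]), 'tool_rot': array([-1.79901e+02,  6.00000e-03,  2.51460e+01]), 'force': array([ 0.463, -0.713, -0.363]), 'wrist_torque': array([0.027, 0.012, 0.01 ]), 'grasp_force': np.float64(0.0), 'grip_width': np.float64(0.087)}
mag_red side [([221.0, 202.0], 0.72)]
mag_red top [([265.0, 164.0], 0.77)]
mag_blue side [([336.0, 196.0], 0.63)]
mag_blue top [([369.0, 217.0], 0.82), ([231.0, 132.0], 0.26)]
mag_green side [([172.0, 233.0], 0.66), ([222.0, 205.0], 0.56), ([193.0, 224.0], 0.24)]
mag_green top [([208.0, 165.0], 0.75)]
mag_yellow side [([224.0, 283.0], 0.78), ([192.0, 225.0], 0.57)]
mag_yellow top [([223.0, 161.0], 0.66)]
bay_red side [([186.0, 202.0], 0.6)]
bay_red top [([408.0, 270.0], 0.7)]
bay_blue side []
bay_blue top [([263.0, 142.0], 0.57)]
bay_green side [([154.0, 222.0], 0.42)]
bay_green top [([206.0, 142.0], 0.64), ([264.0, 140.0], 0.2)]
bay_yellow side [([168.0, 208.0], 0.46)]
bay_yellow top [([224.0, 142.0], 0.56)]
keeper_bar side [([161.0, 207.0], 0.66)]
keeper_bar top [([232.0, 133.0], 0.57)]
rack side [([185.0, 249.0], 0.86)]
rack top [([237.0, 156.0], 0.63)]
```

View pics/s0.png

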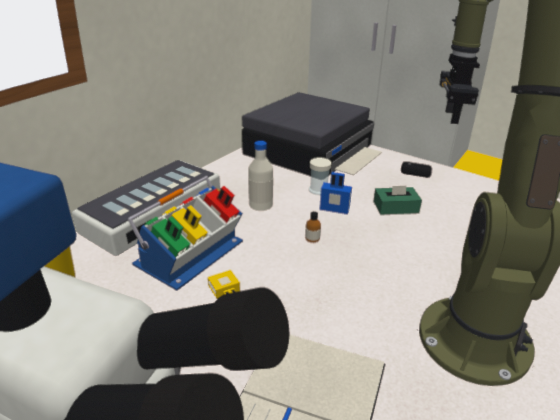

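View pics/t0.png

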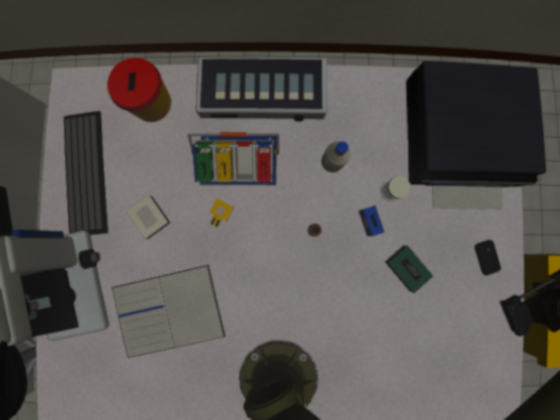

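The side view shows the rack at (190,235), with green, yellow, empty and red bays in that order. The blue magazine stands at (336,196). The yellow look-alike, a small one on the bench at (224,283), is not meant; the larger yellow in the rack at (190,222) fits. The keeper (orange sleeve at (172,197)) is thrown back. I'll enlarge the views to confirm the labels and pick features.

```bash
python3 - <<'E'
import cv2
s=cv2.imread('pics/s0.png');t=cv2.imread('pics/t0.png')
cv2.imwrite('pics/sc.png',cv2.resize(s[178:288,122:252],None,fx=5.4,fy=5.4,interpolation=cv2.INTER_CUBIC))
cv2.imwrite('pics/tc.png',cv2.resize(t[122:192,182:287],None,fx=7,fy=7,interpolation=cv2.INTER_CUBIC))
E
```

```text
(no output)
```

View pics/sc.png

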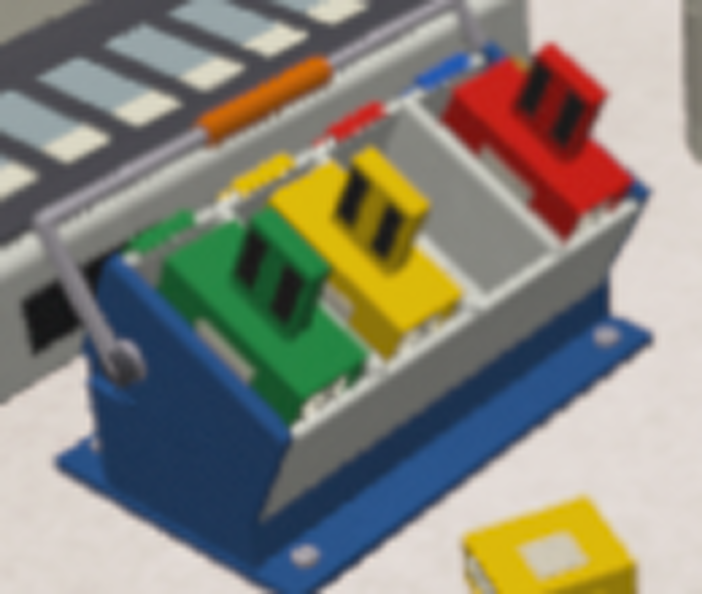

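View pics/tc.png

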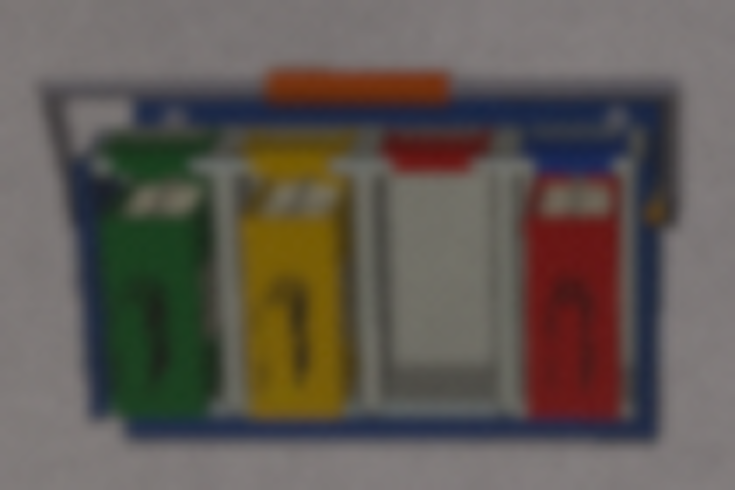

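The enlarged crops confirm the labels: green, yellow, red (empty), blue (holding red), from +y to -y. The yellow in the rack is the full-size one. Next I'll fit the rack pose from picked features, and the blue magazine from its masks.

```bash
cat >> h.py <<'E'
CAL={c:viewer.get_calibration(c) for c in('side','top')}
def proj(c,P):
    k=CAL[c];P=np.atleast_2d(P);v=(P-k['position'])@R.from_euler('xyz',k['orientation'],degrees=True).as_matrix()
    s=np.c_[v[:,0],-v[:,1]]/-v[:,2:3];f=210/np.tan(np.radians(k['fov_y']/2))
    s=s*(1+k['k1']*(s**2).sum(1,keepdims=True));return s*f+[k['cx'],k['cy']]
A=np.radians(27);bx=np.array([np.cos(A),0,np.sin(A)]);bz=np.array([-np.sin(A),0,np.cos(A)])
def bay(x,y,z): return bx*x+bz*z+np.array([0,y,.055])
def barp(q,y): return bay(.032+.064*np.sin(q),y,.02+.064*np.cos(q))
def w(p,P): # p=x,y,yaw(rad)
    return R.from_euler('z',p[2]).apply(P)+[p[0],p[1],0]
def box(x0,x1,y0,y1,z0,z1): return np.array([[x,y,z] for x in(x0,x1) for y in(y0,y1) for z in(z0,z1)])
MAG=[box(-.04,.04,-.018,.018,0,.07),box(-.018,.018,-.006,.006,.07,.112)]
def sil(c,f):
    m=np.zeros((420*4,560*4),np.uint8)
    for b in MAG:
        cv2.fillConvexPoly(m,cv2.convexHull(np.round(proj(c,f(b))*4+1.5).astype(np.int32)),1)
    return cv2.resize(m.astype(np.float32),(560,420),interpolation=cv2.INTER_AREA)
E
cat > fit.py <<'E'
from h import *
from scipy.optimize import least_squares, minimize
S=lambda u:(np.array(u)+.5)/5.4-.5+[122,178]
T=lambda u:(np.array(u)+.5)/7-.5+[182,122]
D=.001
pts=[('side',S((265,100)),'b',0),('side',S((40,218)),'b',118),
('side',S((652,338)),'f',(-75,-114,3)),('side',S((57,463)),'f',(75,114,3)),
('side',S((482,302)),'w',0),('side',S((560,245)),'w',-54),('side',S((383,370)),'w',54),
('top',T((358,87)),'b',0),('top',T((43,87)),'b',118),('top',T((676,92)),'b',-118),
('top',T((125,438)),'f',(-75,114,3)),('top',T((657,438)),'f',(-75,-114,3)),
('top',T((370,415)),'w',0),('top',T((510,415)),'w',-54),('top',T((230,415)),'w',54)]
def res(p):
    o=[]
    for c,u,k,a in pts:
        P=barp(p[3],a*D) if k=='b' else np.array(a)*D+[p[4],0,0] if k=='f' else bay(-.042,a*D,.055)
        o.append(proj(c,w(p,P))[0]-u)
    return np.ravel(o)
r=least_squares(res,[.6,.08,0,1.6,0],loss='soft_l1')
print('rack',r.x,np.degrees(r.x[2]))
for q,e in zip(pts,res(r.x).reshape(-1,2)):print(q[0],q[2:],np.round(e,1))
def mask(c,t,near):
    ds=[d for d in masks_of(c,t) if np.hypot(*(np.array(d['location'])-near))<12]
    return ds[0]['pixels'].astype(np.float32)
mb={'side':mask('side','mag_blue',(336,196)),'top':mask('top','mag_blue',(369,217))}
def cost(p):
    return sum(np.abs(sil(c,lambda b:w(p*S0,b))-m).sum()/m.sum() for c,m in mb.items())
S0=np.array([.01,.01,.1])
best=None
for y in np.radians([-60,-20,20,60,90]):
    x0=np.array([.5,-.22,y])/S0
    q=minimize(cost,x0,method='Nelder-Mead',options=dict(initial_simplex=np.vstack([x0]+[x0+d for d in np.eye(3)*3])))
    if best is None or q.fun<best.fun:best=q
p=best.x*S0;print('blue',p,np.degrees(p[2]),best.fun)
for t,y,s,tt in(('mag_red',-81,(221,202),(265,164)),('mag_yellow',27,(192,225),(223,161)),('mag_green',81,(172,233),(208,165))):
    m={'side':mask('side',t,s),'top':mask('top',t,tt)}
    def g(e,cs=('side','top')): return sum(np.abs(sil(c,lambda b:w(r.x,np.array([bay(v[0]+e[0]*D,v[1]+(y+e[1])*D,v[2]+e[2]*D) for v in b])))-m[c]).sum()/m[c].sum() for c in cs)
    for cs in(('side','top'),):
        q=minimize(g,[0,0,0],args=(cs,),method='Nelder-Mead',options=dict(initial_simplex=[[0,0,0],[6,0,0],[0,6,0],[0,0,6]]));print(t,q.x,q.fun,g([0,0,0]))
E
python3 fit.py
```

```text
rack [0.6319022  0.12713826 0.00403547 1.03613742 0.01380206] 0.23121555849049324
side ('b', 0) [-0.6  0.2]
side ('b', 118) [-0.1  0.7]
side ('f', (-75, -114, 3)) [-0.  -0.2]
side ('f', (75, 114, 3)) [-1.6 -0.2]
side ('w', 0) [-1.7  0.5]
side ('w', -54) [-0.1  0.3]
side ('w', 54) [-0.7 -0.5]
top ('b', 0) [0.6 0.6]
top ('b', 118) [1.6 0.6]
top ('b', -118) [-0.3  0. ]
top ('f', (-75, 114, 3)) [0.4 0.3]
top ('f', (-75, -114, 3)) [0.8 0.8]
top ('w', 0) [0.4 0.2]
top ('w', -54) [-0.1  0.3]
top ('w', 54) [1.  0.1]Traceback (most recent call last):
  File "fit.py", line 24, in <module>
    mb={'side':mask('side','mag_blue',(336,196)),'top':mask('top','mag_blue',(369,217))}
                                                       ~~~~^^^^^^^^^^^^^^^^^^^^^^^^^^^^
  File "fit.py", line 23, in mask
    return ds[0]['pixels'].astype(np.float32)
           ~~^^^
IndexError: list index out of range
```

```bash
python3 - <<'E'
s=open('fit.py').read()
s=s.replace("    return ds[0]['pixels'].astype(np.float32)\n","""    if ds: return ds[0]['pixels'].astype(np.float32)
    print('fallback',c,t)
    h=cv2.cvtColor(cv2.imread('pics/%s0.png'%c[0]),cv2.COLOR_BGR2HSV)
    lo,hi=dict(mag_blue=(100,135),mag_green=(45,85),mag_yellow=(18,35),mag_red=(0,8))[t]
    m=cv2.inRange(h,(lo,110,30),(hi,255,255))
    n,l,st,ce=cv2.connectedComponentsWithStats(m)
    i=1+np.argmin([np.hypot(*(q-near))+(1e3 if a<60 else 0) for q,a in zip(ce[1:],st[1:,4])]);print(st[i])
    return cv2.morphologyEx((l==i).astype(np.uint8),cv2.MORPH_CLOSE,np.ones((5,5))).astype(np.float32)
""")
open('fit.py','w').write(s)
E
python3 fit.py | grep -v "^side\|^top"
```

```text
rack [0.6319022  0.12713826 0.00403547 1.03613742 0.01380206] 0.23121555849049324
fallback top mag_blue
[363 206  21  29 332]
blue [ 0.46357249 -0.25959052  0.32022033] 18.34727338661154 0.5518937706947327
mag_red [ 1.83201973  1.77531311 -1.72603889] 0.8535768389701843 0.9555333
mag_yellow [0.40469131 0.84332967 1.03905536] 0.9269980192184448 0.94222736
fallback top mag_green
[196 153  16  29 326]
mag_green [-2.5078125  1.6484375  5.3046875] 1.2842838764190674 1.3393215
```

```bash
cat >> h.py <<'E'
RK=np.array([.6319,.1271,.004])
def bayT(x,y,z): # TCP pos in bay coords (m), rack y; tool leaned 27
    return w(RK,bay(x,y,z))
def lean(a=27,yaw=np.degrees(RK[2])): # tool down, x along yaw, pointing outward by a
    X=np.array([np.cos(np.radians(a)),0,np.sin(np.radians(a))]);Z=np.array([np.sin(np.radians(a)),0,-np.cos(np.radians(a))])
    return R.from_euler('z',yaw,degrees=True)*R.from_matrix(np.c_[X,np.cross(Z,X),Z])
def go(ts,P0=None,R0=None):
    "print rows from present pose for targets (pos,rot)"
    o=env.get_obs();P=np.array(o['tool_pos']) if P0 is None else P0;Q=R.from_euler('xyz',o['tool_rot'],degrees=True) if R0 is None else R0
    print('t',round(float(o['time_s']),2),'pos',np.round(P,4),'rot',np.round(o['tool_rot'],1),'F',np.round(o['force'],1),'w',round(float(o['grip_width']),4),'q',np.round(o['qpos']))
    for p,r in ts:
        s=Q.inv().apply(p-P)/.2;t=(Q.inv()*r).as_rotvec()/1.5
        print(np.round(s,3).tolist(),np.round(t,3).tolist(),'dist',round(float(np.linalg.norm(s)*.2),3))
E
python3 - <<'E'
from h import *
go([(np.array([.40,-.42,.32]),lean(0)),(np.array([.45,-.23,.33]),lean(10)),(bayT(0,-.079,.18),lean()),(bayT(0,-.079,.077),lean())])
E
```

```text
t 1.6 pos [ 0.2761 -0.5884  0.2226] rot [180.    0.   25.1] F [-0.2  0.7  0.4] w 0.0867 q [66. 18. -4. 83.  1. 79. -3.]
[0.919, -0.499, -0.487] [0.0, 0.0, 0.29] dist 0.231
[1.548, -1.253, -0.537] [-0.025, 0.115, 0.289] dist 0.413
[2.593, -2.297, 0.036] [-0.068, 0.309, 0.284] dist 0.693
[2.806, -2.198, 0.495] [-0.068, 0.309, 0.284] dist 0.72
```

>>> apply_moves(moves=[[0.92,-0.5,-0.49,0,0,0.29,0.5],[0.92,-0.5,-0.49,0,0,0.29,0.5],[0.92,-0.5,-0.49,0,0,0.29,0.5],[0.92,-0.5,-0.49,0,0,0.29,0.5],[0.92,-0.5,-0.49,0,0,0.29,0.5],[0.92,-0.5,-0.49,0,0,0.29,0.5]], grip_force=30)

```text
time_s: 2.2
tool_pos: [0.4054, -0.4153, 0.3238]
tool_rot: [179.9, -0.3, 0.8]
force: [-0.0, -0.2, 0.9]
grip_width: 0.0481
grasp_force: 0.0
```

```bash
python3 - <<'E'
from h import *
go([(np.array([.45,-.23,.33]),lean(10)),(bayT(0,-.079,.18),lean())])
E
```

```text
t 2.2 pos [ 0.4054 -0.4153  0.3238] rot [179.9  -0.3   0.8] F [-0.  -0.2  0.9] w 0.0481 q [ 51.   8.  -9.  84.   1.  87. -47.]
[0.236, -0.923, -0.032] [0.001, 0.113, 0.006] dist 0.191
[0.753, -2.306, 0.542] [-0.0, 0.31, 0.006] dist 0.497
```

>>> apply_moves(moves=[[0.3,-0.92,-0.03,0,0.12,0,0.5],[0.3,-0.92,-0.03,0,0.12,0,0.5],[0.3,-0.92,-0.03,0,0.12,0,0.5],[0.3,-0.92,-0.03,0,0.12,0,0.5],[0.3,-0.92,-0.03,0,0.12,0,0.5]])

```text
time_s: 2.7
tool_pos: [0.4617, -0.229, 0.3274]
tool_rot: [-180.0, -10.4, 0.8]
force: [-0.6, 0.2, -0.3]
grip_width: 0.0435
grasp_force: 0.0
```

```bash
python3 - <<'E'
from h import *
go([(np.array([.51,-.06,.31]),lean(20)),(bayT(0,-.079,.18),lean())])
E
```

```text
t 2.7 pos [ 0.4617 -0.229   0.3274] rot [-180.   -10.4    0.8] F [-0.6  0.2 -0.3] w 0.0435 q [ 46.  -7. -17.  99.  -7.  78. -60.]
[0.233, -0.841, 0.131] [-0.002, 0.112, 0.006] dist 0.177
[0.354, -1.377, 0.635] [-0.002, 0.193, 0.006] dist 0.311
```

>>> apply_moves(moves=[[0.3,-0.9,0.2,0,0.19,0,0.5],[0.3,-0.9,0.2,0,0.19,0,0.5],[0.3,-0.9,0.2,0,0.19,0,0.5],[0.3,-0.9,0.2,0,0.19,0,0.5],[0.3,-0.9,0.2,0,0.19,0,0.5]])

```text
time_s: 3.2
tool_pos: [0.529, -0.0498, 0.2955]
tool_rot: [-179.9, -26.3, 0.7]
force: [-0.2, -0.6, 0.1]
grip_width: 0.0431
grasp_force: 0.0
```

```bash
python3 - <<'E'
from h import *
go([(bayT(0,-.079,.15),lean()),(bayT(0,-.079,.077),lean())])
E
```

```text
t 3.2 pos [ 0.529  -0.0498  0.2955] rot [-179.9  -26.3    0.7] F [-0.2 -0.6  0.1] w 0.0431 q [ 15. -17.  -9. 115.  -7.  56. -81.]
[-0.074, -0.485, 0.56] [-0.003, 0.008, 0.005] dist 0.149
[-0.07, -0.483, 0.925] [-0.003, 0.008, 0.005] dist 0.209
```

>>> apply_moves(moves=[[-0.07,-0.48,0.56,0,0.008,0.005,0.5],[-0.07,-0.48,0.56,0,0.008,0.005,0.5],[-0.07,-0.48,0.56,0,0.008,0.005,0.5],[-0.07,-0.48,0.56,0,0.008,0.005,0.5],[-0.07,-0.48,0.56,0,0.008,0.005,0.5],[-0.07,-0.48,0.56,0,0.008,0.005,0.5]])

```text
time_s: 3.8
tool_pos: [0.5667, 0.0385, 0.1919]
tool_rot: [-179.8, -27.2, -0.4]
force: [-0.7, -0.9, 0.8]
grip_width: 0.0435
grasp_force: 0.0
```

```bash
python3 - <<'E'
from h import *
go([(bayT(0,-.079,.077),lean())])
snap('side','s1.png')
cv2.imwrite('pics/s1c.png',cv2.resize(cv2.imread('pics/s1.png')[130:290,110:310],None,fx=3.7,fy=3.7,interpolation=cv2.INTER_CUBIC))
E
```

```text
t 3.8 pos [0.5667 0.0385 0.1919] rot [-179.8  -27.2   -0.4] F [-0.7 -0.9  0.8] w 0.0435 q [ 13.  -9. -21. 121.   0.  41. -98.]
[-0.02, -0.047, 0.374] [0.001, -0.003, -0.007] dist 0.075
```

View pics/s1c.png

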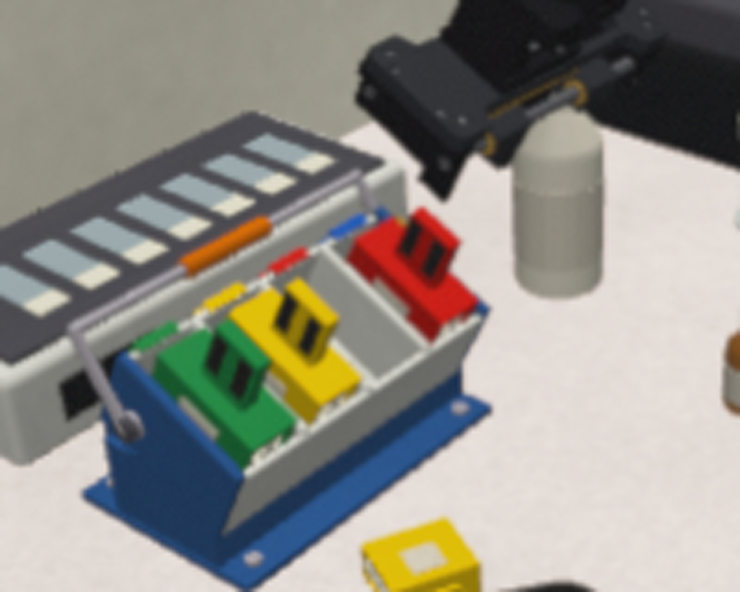

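The gripper is above the red fin, with a finger tip at crop (445,190), which is full-image (230,181). I'll check the expected tip projections.

```bash
python3 - <<'E'
from h import *
o=env.get_obs();P=np.array(o['tool_pos']);Q=R.from_euler('xyz',o['tool_rot'],degrees=True)
for v in([0,0,0],[0,.022,0],[0,-.022,0],[0,.037,0],[0,-.037,0],[0,.095,-.07],[0,-.095,-.07]):
    print(v,((proj('side',P+Q.apply(v))[0]-[110,130])*3.7).round(),(proj('top',P+Q.apply(v))[0]).round(1))
snap('top','t1.png')
E
```

```text
[0, 0, 0] [459. 172.] [265.6 176.1]
[0, 0.022, 0] [483. 159.] [274.5 176.3]
[0, -0.022, 0] [435. 185.] [256.7 176. ]
[0, 0.037, 0] [499. 150.] [280.5 176.4]
[0, -0.037, 0] [418. 195.] [250.7 175.9]
[0, 0.095, -0.07] [598.  39.] [305.7 186.3]
[0, -0.095, -0.07] [384. 149.] [223.6 184.9]
```

>>> apply_moves(moves=[[-0.02,-0.047,0.06,0,0,-0.007,0.5],[-0.02,-0.047,0.12,0,0,-0.007,0.5],[-0.02,-0.047,0.18,0,0,-0.007,0.5],[-0.02,-0.047,0.24,0,0,-0.007,0.5],[-0.02,-0.047,0.3,0,0,-0.007,0.5],[-0.02,-0.047,0.35,0,0,-0.007,0.5],[-0.02,-0.047,0.37,0,0,-0.007,0.5],[-0.02,-0.047,0.37,0,0,-0.007,0.5]])

```text
time_s: 4.7
tool_pos: [0.596, 0.0499, 0.1222]
tool_rot: [180.0, -27.1, 0.4]
force: [0.4, -0.1, -0.1]
grip_width: 0.0434
grasp_force: 0.0
```

```bash
python3 - <<'E'
from h import *
go([(bayT(0,-.079,.077),lean())])
E
```

```text
t 4.7 pos [0.596  0.0499 0.1222] rot [180.  -27.1   0.4] F [ 0.4 -0.1 -0.1] w 0.0434 q [  13.   -0.  -23.  122.    8.   32. -105.]
[0.009, 0.01, -0.003] [-0.0, -0.001, 0.002] dist 0.003
```

>>> apply_moves(moves=[[0,0,0,0,0,0,0.1],[0,0,0,0,0,0,0],[0,0,0,0,0,0,0],[0,0,0,0,0,0,0],[0,0,0,0,0,0,0],[0,0,0,0,0,0,0]], grip_force=30)

```text
time_s: 5.3
tool_pos: [0.5963, 0.0498, 0.1234]
tool_rot: [179.9, -27.2, 0.4]
force: [0.9, 0.1, -0.8]
grip_width: 0.0117
grasp_force: 30.0
```

>>> apply_moves(moves=[[0.01,0,-0.03,0,0,0,0],[0.02,0,-0.09,0,0,0,0],[0.02,0,-0.15,0,0,0,0],[0.02,0,-0.21,0,0,0,0],[0.02,0,-0.27,0,0,0,0],[0.02,0,-0.33,0,0,0,0],[0.02,0,-0.37,0,0,0,0],[0.02,-0.06,-0.37,0,0,0,0],[0.02,-0.12,-0.37,0,0,0,0],[0.02,-0.18,-0.37,0,0,0,0],[0.02,-0.24,-0.37,0,0,0,0],[0.02,-0.25,-0.37,0,0,0,0],[0.02,-0.25,-0.37,0,0,0,0],[0.02,-0.25,-0.37,0,0,0,0]])

```text
time_s: 6.7
tool_pos: [0.5656, 0.0989, 0.1908]
tool_rot: [179.9, -27.1, 0.4]
force: [-0.2, 0.2, -1.0]
grip_width: 0.0119
grasp_force: 30.0
```

```bash
python3 - <<'E'
from h import *
go([(bayT(0.003,-.027,.077),lean())])
snap('side','s2.png');snap('top','t2.png')
s=cv2.imread('pics/s2.png');t=cv2.imread('pics/t2.png')
a=cv2.resize(s[165:285,120:260],None,fx=5,fy=5,interpolation=cv2.INTER_CUBIC)
cv2.imwrite('pics/s2c.png',a)
E
```

```text
t 6.7 pos [0.5656 0.0989 0.1908] rot [179.9 -27.1   0.4] F [-0.2  0.2 -1. ] w 0.0119 q [  12.   -8.  -27.  119.    5.   42. -109.]
[0.002, -0.005, 0.371] [0.0, -0.001, 0.001] dist 0.074
```

View pics/s2c.png

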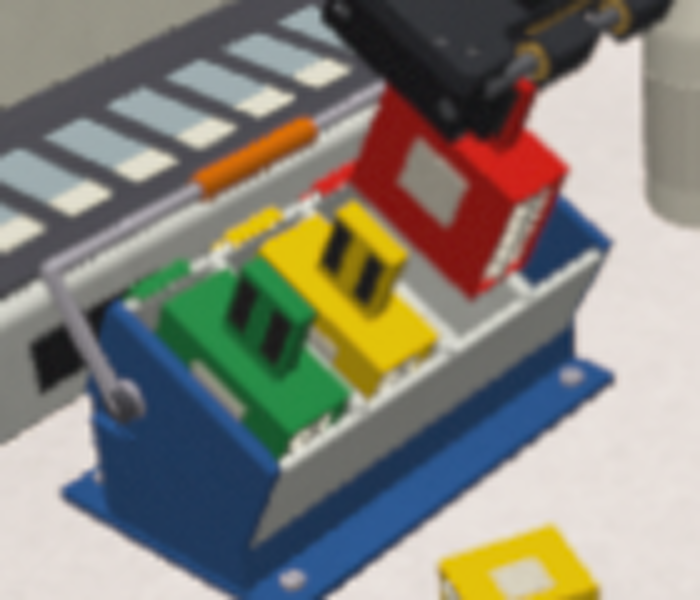

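The red magazine hangs upright in line over the empty bay; its lower corner is at crop (470,295), above the bay between the dividers. Lowering.

>>> apply_moves(moves=[[0,0,0.05,0,0,0,0],[0,0,0.1,0,0,0,0],[0,0,0.15,0,0,0,0],[0,0,0.2,0,0,0,0],[0,0,0.24,0,0,0,0],[0,0,0.27,0,0,0,0]])

```text
time_s: 7.4
tool_pos: [0.5903, 0.0998, 0.1415]
tool_rot: [179.9, -27.1, 0.4]
force: [0.5, 1.1, -0.5]
grip_width: 0.0115
grasp_force: 30.0
```

>>> apply_moves(moves=[[0,0,0.03,0,0,0,0],[0,0,0.06,0,0,0,0],[0,0,0.08,0,0,0,0],[0,0,0.09,0,0,0,0],[0,0,0.1,0,0,0,0],[0,0,0.1,0,0,0,0]])

```text
time_s: 8.0
tool_pos: [0.5996, 0.1, 0.1253]
tool_rot: [179.9, -27.2, 0.4]
force: [0.7, 0.1, -1.8]
grip_width: 0.0119
grasp_force: 30.0
```

>>> apply_moves(moves=[[0,0,0.005,0,0,0,0],[0,0,0.005,0,0,0,0.45],[0,0,0.005,0,0,0,0.45],[0,0,0.005,0,0,0,0.45],[0,0,0.005,0,0,0,0.45],[0,0,-0.1,0,0,0,0.45],[0,0,-0.2,0,0,0,0.45],[0,0,-0.3,0,0,0,0.45],[0,0,-0.4,0,0,0,0.45],[0,0,-0.5,0,0,0,0.45],[0,0,-0.5,0,0,0,0.45]])

```text
time_s: 9.1
tool_pos: [0.5549, 0.1002, 0.2172]
tool_rot: [179.9, -27.5, 0.4]
force: [0.7, 0.3, 1.1]
grip_width: 0.0391
grasp_force: 0.0
```

```bash
python3 - <<'E'
from h import *
p=[.4636,-.2596]
go([(np.array([.51,-.02,.32]),lean(20)),(np.array([.47,-.2,.30]),lean(0,18.3)),(np.array([*p,.2]),lean(0,18.3)),(np.array([*p,.077]),lean(0,18.3))])
for t in('oil_bottle','staining_jar','wash_bottle','tissue_box'): print(t,[(np.round(d['location']),round(d['conf'],2)) for c in('top','side') for d in boxes_of(c,t)[:2]])
E
```

```text
t 9.1 pos [0.5549 0.1002 0.2172] rot [179.9 -27.5   0.4] F [0.7 0.3 1.1] w 0.0391 q [  12.  -11.  -27.  119.    3.   45. -107.]
[0.034, 0.6, -0.561] [-0.0, -0.087, 0.002] dist 0.164
[-0.196, 1.498, -0.567] [0.05, -0.317, -0.204] dist 0.323
[-0.457, 1.796, -0.139] [0.05, -0.317, -0.204] dist 0.372
[-0.741, 1.795, 0.407] [0.05, -0.317, -0.204] dist 0.397
oil_bottle [(array([314., 232.]), 0.66), (array([313., 229.]), 0.97)]
staining_jar [(array([394., 187.]), 0.73), (array([242., 163.]), 0.57), (array([318., 174.]), 0.71)]
wash_bottle [(array([336., 156.]), 0.84), (array([259., 185.]), 0.62)]
tissue_box [(array([409., 271.]), 0.91), (array([394., 201.]), 0.63), (array([190., 222.]), 0.34)]
```

```bash
python3 - <<'E'
from h import *
go([(np.array([.54,-.03,.26]),lean(12,4)),(np.array([.51,-.09,.25]),lean(6,10))])
E
```

```text
t 9.5 pos [0.5536 0.0996 0.2129] rot [179.9 -27.    0.4] F [0.2 0.4 0.1] w 0.039 q [  12.  -11.  -27.  119.    3.   45. -107.]
[0.043, 0.648, -0.242] [0.015, -0.175, -0.04] dist 0.139
[-0.116, 0.947, -0.267] [0.033, -0.244, -0.108] dist 0.198
```

>>> apply_moves(moves=[[0.03,0.3,-0.24,0.01,-0.1,-0.02,0.45],[0.04,0.65,-0.24,0.015,-0.175,-0.04,0.45],[0.04,0.65,-0.24,0.015,-0.175,-0.04,0.45],[-0.12,0.95,-0.27,0.033,-0.244,-0.108,0.45],[-0.12,0.95,-0.27,0.033,-0.244,-0.108,0.45],[-0.12,0.95,-0.27,0.033,-0.244,-0.108,0.45]])

```text
time_s: 10.1
tool_pos: [0.5081, -0.0945, 0.2499]
tool_rot: [-180.0, -6.0, 9.7]
force: [-0.5, 0.5, -0.3]
grip_width: 0.0391
grasp_force: 0.0
```

```bash
python3 - <<'E'
from h import *
p=[.4636,-.2596]
go([(np.array([*p,.2]),lean(0,18.3))])
E
```

```text
t 10.1 pos [ 0.5081 -0.0945  0.2499] rot [-180.    -6.     9.7] F [-0.5  0.5 -0.3] w 0.0391 q [ 20.  -2. -10. 104.  -3.  73. -70.]
[-0.382, 0.777, 0.211] [0.005, -0.069, -0.1] dist 0.178
```

>>> apply_moves(moves=[[-0.38,0.78,0.15,0.005,-0.07,-0.1,0.45],[-0.38,0.78,0.15,0.005,-0.07,-0.1,0.45],[-0.38,0.78,0.15,0.005,-0.07,-0.1,0.45],[-0.38,0.78,0.2,0.005,-0.07,-0.1,0.45],[-0.38,0.78,0.2,0.005,-0.07,-0.1,0.45],[-0.38,0.78,0.2,0.005,-0.07,-0.1,0.45]])

```text
time_s: 10.7
tool_pos: [0.4665, -0.2554, 0.2028]
tool_rot: [-179.9, -0.1, 18.7]
force: [1.1, 0.1, -0.6]
grip_width: 0.0391
grasp_force: 0.0
```

```bash
cat > fb.py <<'E'
from h import *
from scipy.optimize import minimize
mb={}
for c,near in(('side',(336,196)),('top',(371,219))):
    im=cv2.imread('pics/%s0.png'%c[0]);h=cv2.cvtColor(im,cv2.COLOR_BGR2HSV)
    m=cv2.inRange(h,(105,100,25),(130,255,255));n,l,st,ce=cv2.connectedComponentsWithStats(m)
    i=1+np.argmin([np.hypot(*(q-near))+(1e3 if a<60 else 0) for q,a in zip(ce[1:],st[1:,4])]);print(c,st[i])
    mb[c]=cv2.morphologyEx((l==i).astype(np.uint8),cv2.MORPH_CLOSE,np.ones((9,9))).astype(np.float32)
S0=np.array([.01,.01,.1])
for cs in(('side','top'),('side',),('top',)):
    cost=lambda p:sum(np.abs(sil(c,lambda b:w(p*S0,b))-mb[c]).sum()/mb[c].sum() for c in cs)
    x0=np.array([.4636,-.2596,.32])/S0
    q=minimize(cost,x0,method='Nelder-Mead',options=dict(initial_simplex=np.vstack([x0]+[x0+d for d in np.eye(3)*2])))
    p=q.x*S0;print(cs,p.round(4),np.degrees(p[2]).round(1),q.fun)
    if len(cs)==2:
        out=[]
        for c,(u,v) in(('side',(336,196)),('top',(371,219))):
            im=cv2.resize(cv2.imread('pics/%s0.png'%c[0])[v-28:v+28,u-28:u+28],None,fx=7,fy=7,interpolation=cv2.INTER_CUBIC)
            for b in MAG:
                hl=cv2.convexHull(np.round((proj(c,w(p,b))-[u-28,v-28]+.5)*7).astype(np.int32));cv2.polylines(im,[hl],True,(255,255,255),1)
            out.append(im)
        cv2.imwrite('pics/fb.png',np.hstack(out))
go([(np.array([.4636,-.2596,.077]),lean(0,18.3))])
E
python3 fb.py
```

```text
side [320 171  32  43 763]
top [363 206  21  29 346]
('side', 'top') [ 0.4657 -0.2641  0.368 ] 21.1 0.6912004351615906
('side',) [ 0.4657 -0.2637  0.4215] 24.2 0.22440119087696075
('top',) [ 0.4669 -0.2623  0.3359] 19.2 0.4498966932296753
t 10.7 pos [ 0.4665 -0.2554  0.2028] rot [-1.799e+02 -1.000e-01  1.870e+01] F [ 1.1  0.1 -0.6] w 0.0391 q [ 28.   5.  -2. 102.   0.  74. -46.]
[-0.022, 0.016, 0.629] [-0.001, -0.001, 0.004] dist 0.126
```

View pics/fb.png

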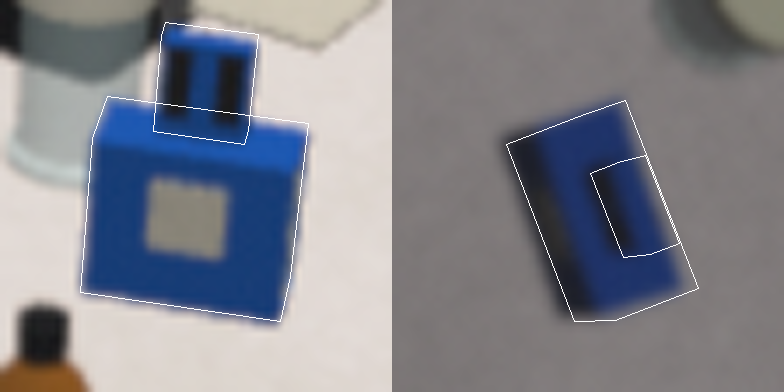

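The overlay fits within a pixel or so (side and top), so the blue magazine is at about (0.466, -0.262) with yaw 20°. Descending.

```bash
python3 - <<'E'
from h import *
go([(np.array([.466,-.262,.077]),lean(0,20))])
E
```

```text
t 10.7 pos [ 0.4665 -0.2554  0.2028] rot [-1.799e+02 -1.000e-01  1.870e+01] F [ 1.1  0.1 -0.6] w 0.0391 q [ 28.   5.  -2. 102.   0.  74. -46.]
[-0.014, 0.031, 0.629] [-0.001, -0.001, -0.016] dist 0.126
```

>>> apply_moves(moves=[[-0.014,0.03,0.1,0,0,-0.016,0.45],[-0.014,0.03,0.2,0,0,-0.016,0.45],[-0.014,0.03,0.3,0,0,-0.016,0.45],[-0.014,0.03,0.4,0,0,-0.016,0.45],[-0.014,0.03,0.5,0,0,-0.016,0.45],[-0.014,0.03,0.58,0,0,-0.016,0.45],[-0.014,0.03,0.63,0,0,-0.016,0.45],[-0.014,0.03,0.63,0,0,-0.016,0.45],[-0.014,0.03,0.63,0,0,-0.016,0.0],[-0.014,0.03,0.63,0,0,-0.016,0.0],[-0.014,0.03,0.63,0,0,-0.016,0.0],[-0.014,0.03,0.63,0,0,-0.016,0.0],[-0.014,0.03,0.63,0,0,-0.016,0.0],[-0.014,0.03,0.63,0,0,-0.016,0.0]], grip_force=30)

```text
time_s: 12.1
tool_pos: [0.4657, -0.2632, 0.0776]
tool_rot: [180.0, -0.1, 20.0]
force: [0.7, -0.0, -0.7]
grip_width: 0.0118
grasp_force: 30.0
```

```bash
python3 - <<'E'
from h import *
go([(np.array([.466,-.262,.23]),lean(0,20)),(np.array([.49,-.16,.26]),lean(6,12)),(np.array([.54,-.03,.28]),lean(14,4))])
E
```

```text
t 12.1 pos [ 0.4657 -0.2632  0.0776] rot [ 1.8e+02 -1.0e-01  2.0e+01] F [ 0.7 -0.  -0.7] w 0.0118 q [ 28.  11.  -2. 109.   0.  59. -44.]
[0.005, -0.005, -0.762] [0.001, -0.001, 0.0] dist 0.152
[0.292, -0.443, -0.912] [-0.004, 0.068, 0.093] dist 0.211
[0.75, -0.968, -1.011] [-0.022, 0.16, 0.185] dist 0.318
```

>>> apply_moves(moves=[[0,0,-0.05,0,0,0,0],[0,0,-0.2,0,0,0,0],[0,0,-0.4,0,0,0,0],[0,0,-0.6,0,0,0,0],[0,0,-0.76,0,0,0,0],[0.15,-0.2,-0.83,0,0.03,0.04,0],[0.2,-0.42,-0.9,0,0.06,0.09,0],[0.2,-0.42,-0.9,0,0.06,0.09,0],[0.2,-0.42,-0.9,0,0.06,0.09,0]])

```text
time_s: 13.0
tool_pos: [0.4738, -0.17, 0.2584]
tool_rot: [-179.8, -5.3, 12.4]
force: [0.6, -0.7, -2.2]
grip_width: 0.0116
grasp_force: 30.0
```

```bash
python3 - <<'E'
from h import *
go([(np.array([.53,-.03,.27]),lean(16,4)),(bayT(.003,-.081,.16),lean())])
from scipy.optimize import least_squares
r=least_squares(lambda p:proj('top',[p[0],p[1],.18])[0]-[340,149],[.6,-.2]);print('wash',r.x)
E
```

```text
t 13.0 pos [ 0.4738 -0.17    0.2584] rot [-179.8   -5.3   12.4] F [ 0.6 -0.7 -2.2] w 0.0116 q [ 24.  -3.  -5. 104.  -3.  75. -58.]
[0.428, -0.623, -0.016] [-0.021, 0.125, 0.096] dist 0.151
[0.634, -0.958, 0.361] [-0.042, 0.252, 0.136] dist 0.241
wash [ 0.64066133 -0.1486411 ]
```

>>> apply_moves(moves=[[0.2,-0.3,-0.02,-0.01,0.06,0.05,0],[0.43,-0.62,-0.02,-0.02,0.125,0.096,0],[0.43,-0.62,-0.02,-0.02,0.125,0.096,0],[0.5,-0.75,0.0,-0.03,0.2,0.12,0],[0.63,-0.96,0.1,-0.042,0.252,0.136,0],[0.63,-0.96,0.2,-0.042,0.252,0.136,0],[0.63,-0.96,0.33,-0.042,0.252,0.136,0],[0.63,-0.96,0.33,-0.042,0.252,0.136,0],[0.63,-0.96,0.33,-0.042,0.252,0.136,0]])

```text
time_s: 13.9
tool_pos: [0.5614, 0.0439, 0.2037]
tool_rot: [-179.9, -26.8, -0.0]
force: [1.0, 0.2, -1.5]
grip_width: 0.0119
grasp_force: 30.0
```

```bash
python3 - <<'E'
from h import *
go([(bayT(.003,-.081,.15),lean()),(bayT(.003,-.081,.079),lean())])
snap('side','s3.png');snap('top','t3.png')
s=cv2.imread('pics/s3.png')
cv2.imwrite('pics/s3c.png',cv2.resize(s[155:285,120:290],None,fx=4.6,fy=4.6,interpolation=cv2.INTER_CUBIC))
E
```

```text
t 13.9 pos [0.5614 0.0439 0.2037] rot [-179.9  -26.8   -0. ] F [ 1.   0.2 -1.5] w 0.0119 q [ 17. -10. -24. 120.  -1.  43. -97.]
[-0.007, -0.009, 0.073] [-0.0, 0.002, -0.003] dist 0.015
[-0.006, -0.009, 0.428] [-0.0, 0.002, -0.003] dist 0.086
```

View pics/s3c.png

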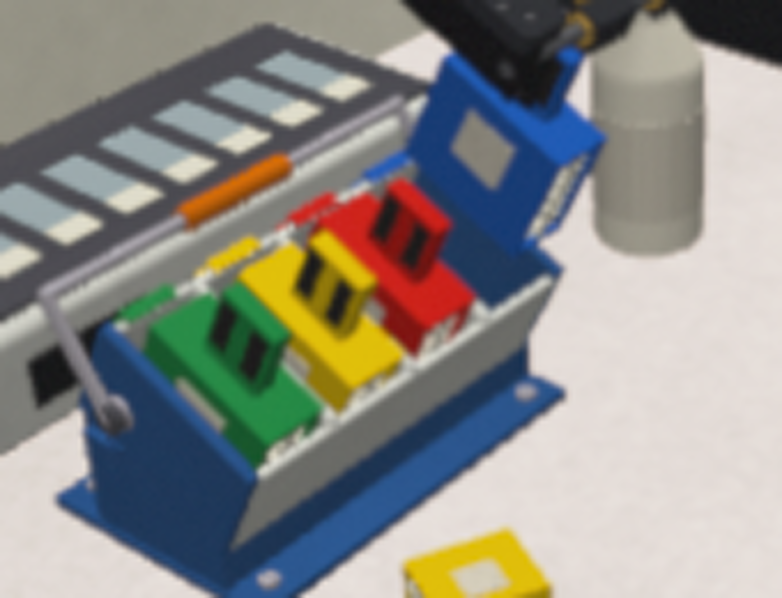

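Red sits home in its bay, and blue hangs in line over the blue bay (crop (505,170)). Lowering.

>>> apply_moves(moves=[[0.004,-0.009,0.05,0,0,-0.003,0],[0.004,-0.009,0.1,0,0,-0.003,0],[0.004,-0.009,0.15,0,0,-0.003,0],[0.004,-0.009,0.2,0,0,-0.003,0],[0.004,-0.009,0.25,0,0,-0.003,0],[0.004,-0.009,0.29,0,0,-0.003,0],[0.004,-0.009,0.32,0,0,-0.003,0],[0.004,-0.009,0.33,0,0,-0.003,0]])

```text
time_s: 14.8
tool_pos: [0.5921, 0.0473, 0.1448]
tool_rot: [180.0, -26.9, 0.4]
force: [-0.1, 0.1, -2.2]
grip_width: 0.0115
grasp_force: 30.0
```

>>> apply_moves(moves=[[0,0,0.03,0,0,0,0],[0,0,0.06,0,0,0,0],[0,0,0.08,0,0,0,0],[0,0,0.09,0,0,0,0],[0,0,0.095,0,0,0,0],[0,0,0.095,0,0,0,0]])

```text
time_s: 15.4
tool_pos: [0.6008, 0.0473, 0.1289]
tool_rot: [180.0, -26.9, 0.4]
force: [0.1, -0.2, -1.7]
grip_width: 0.0116
grasp_force: 30.0
```

```bash
python3 - <<'E'
from h import *
go([(bayT(.003,-.081,.0776),lean())])
E
```

```text
t 15.4 pos [0.6008 0.0473 0.1289] rot [180.  -26.9   0.4] F [ 0.1 -0.2 -1.7] w 0.0116 q [  17.    0.  -26.  120.    7.   33. -104.]
[-0.013, 0.007, 0.012] [-0.0, 0.001, 0.001] dist 0.004
```

>>> apply_moves(moves=[[0,0,0.006,0,0,0,0],[0,0,0.012,0,0,0,0],[0,0,0.016,0,0,0,0],[0,0,0.016,0,0,0,0]])

```text
time_s: 15.8
tool_pos: [0.6022, 0.0473, 0.1266]
tool_rot: [179.9, -26.9, 0.4]
force: [-5.7, -0.5, 4.0]
grip_width: 0.0118
grasp_force: 30.0
```

>>> apply_moves(moves=[[0,0,0,0,0,0,0.45],[0,0,0,0,0,0,0.45],[0,0,0,0,0,0,0.45],[0,0,0,0,0,0,0.45],[0,0,-0.1,0,0,0,0.45],[0,0,-0.2,0,0,0,0.45],[0,0,-0.3,0,0,0,0.45],[0,0,-0.4,0,0,0,0.45],[0,0,-0.5,0,0,0,0.45],[0,0,-0.5,0,0,0,0.45]])

```text
time_s: 16.8
tool_pos: [0.5582, 0.0473, 0.2184]
tool_rot: [179.9, -27.3, 0.4]
force: [-0.6, 0.7, 0.8]
grip_width: 0.0392
grasp_force: 0.0
```

```bash
python3 - <<'E'
from h import *
a=snap('side','s4.png');b=snap('top','t4.png')
s=cv2.imread('pics/s4.png')
cv2.imwrite('pics/s4c.png',cv2.resize(s[165:285,120:270],None,fx=5,fy=5,interpolation=cv2.INTER_CUBIC))
# keeper angle from sleeve
for c,im in(('side',a),('top',b)):
    h=cv2.cvtColor(im,cv2.COLOR_RGB2HSV);m=cv2.inRange(h,(5,150,60),(16,255,255));n,l,st,ce=cv2.connectedComponentsWithStats(m)
    u,v=((170,197),(233,134))[c=='top'];i=1+np.argmin([np.hypot(q[0]-u,q[1]-v)+(1e3 if t[4]<20 else 0) for q,t in zip(ce[1:],st[1:])])
    print(c,ce[i],[(q,proj(c,w(RK,barp(q,0)))[0].round(1)) for q in(.9,.95,1,1.05,1.1,1.15,1.2)])
q=1.04
go([(w(RK,barp(q,0)),lean(0))]);print(w(RK,barp(q,0)),w(RK,barp(0,0)),[w(RK,barp(k,0)).round(3) for k in(.8,.6,.4,.2)])
E
```

```text
side [170.66917293 195.65413534] [(0.9, array([172.2, 195.7])), (0.95, array([171.4, 195.9])), (1, array([170.6, 196.1])), (1.05, array([169.9, 196.4])), (1.1, array([169.2, 196.7])), (1.15, array([168.5, 197.1])), (1.2, array([167.9, 197.6]))]
top [232.82795699 134.39784946] [(0.9, array([233.1, 137. ])), (0.95, array([233.2, 136.1])), (1, array([233.3, 135.2])), (1.05, array([233.4, 134.3])), (1.1, array([233.5, 133.6])), (1.15, array([233.6, 132.8])), (1.2, array([233.7, 132.2]))]
t 16.9 pos [0.5572 0.047  0.2152] rot [180.  -27.    0.4] F [ 0.1 -0.1 -0.3] w 0.0392 q [ 17. -12. -24. 119.  -2.  44. -97.]
[0.408, -0.398, 0.622] [0.0, -0.314, 0.002] dist 0.169
[0.68580164 0.12731561 0.14127223] [0.62227708 0.12706151 0.14437224] [array([0.672, 0.127, 0.148]), array([0.66 , 0.127, 0.151]), array([0.647, 0.127, 0.151]), array([0.634, 0.127, 0.149])]
```

View pics/s4c.png

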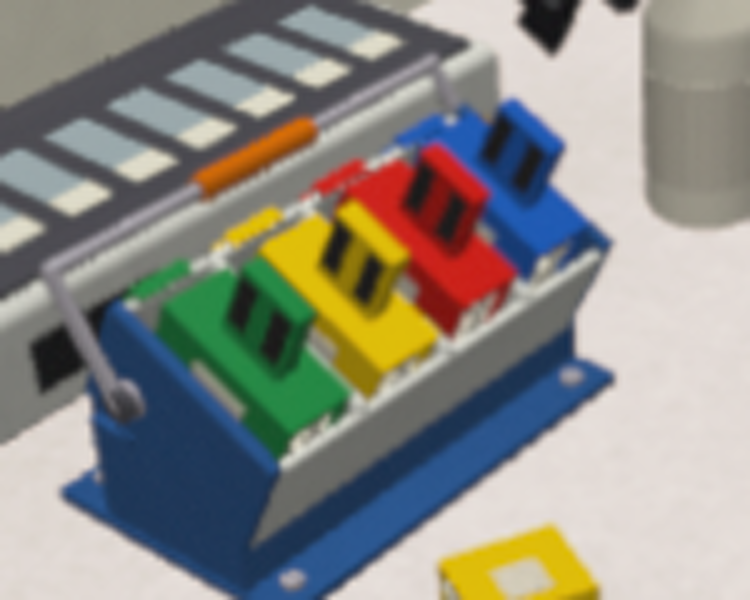

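All four magazines are home (blue at crop (520,190), level with the others), and the keeper stands at q≈1.03. I'll bring the shut fingers behind the orange sleeve, keeping the 27° lean.

```bash
python3 - <<'E'
from h import *
go([(bayT(.05,0,.18),lean()),(bayT(.118,0,.15),lean()),(bayT(.118,0,.047),lean())])
E
```

```text
t 16.9 pos [0.5572 0.047  0.2152] rot [180.  -27.    0.4] F [ 0.1 -0.1 -0.3] w 0.0392 q [ 17. -12. -24. 119.  -2.  44. -97.]
[0.221, -0.398, -0.016] [-0.0, 0.0, 0.002] dist 0.091
[0.561, -0.398, 0.134] [-0.0, 0.0, 0.002] dist 0.14
[0.562, -0.397, 0.649] [-0.0, 0.0, 0.002] dist 0.189
```

>>> apply_moves(moves=[[0.12,-0.2,-0.02,0,0,0,0],[0.22,-0.4,-0.02,0,0,0,0],[0.22,-0.4,-0.02,0,0,0,0],[0.45,-0.4,0.05,0,0,0,0],[0.57,-0.4,0.13,0,0,0,0],[0.57,-0.4,0.13,0,0,0,0],[0.57,-0.4,0.25,0,0,0,0],[0.57,-0.4,0.37,0,0,0,0],[0.57,-0.4,0.49,0,0,0,0],[0.57,-0.4,0.59,0,0,0,0],[0.57,-0.4,0.65,0,0,0,0],[0.57,-0.4,0.65,0,0,0,0]])

```text
time_s: 18.1
tool_pos: [0.7154, 0.1275, 0.1475]
tool_rot: [180.0, -26.6, 0.4]
force: [-0.3, 0.1, 0.3]
grip_width: 0.0006
grasp_force: 0.0
```

```bash
python3 - <<'E'
from h import *
T=[]
for q in(1.03,.9,.75,.6,.45,.3,.15,0,-.03):
    T.append((bayT(.032+.064*np.sin(q)+.018,0,.02+.064*np.cos(q)-.007),lean()))
go(T)
snap('side','s5.png')
E
```

```text
t 18.1 pos [0.7154 0.1275 0.1475] rot [180.  -26.6   0.4] F [-0.3  0.1  0.3] w 0.0006 q [  12.   16.  -32.  103.   24.   41. -122.]
[-0.058, 0.0, -0.007] [-0.0, 0.004, 0.002] dist 0.012
[-0.082, 0.0, -0.041] [-0.0, 0.004, 0.002] dist 0.018
[-0.114, 0.0, -0.076] [-0.0, 0.004, 0.002] dist 0.027
[-0.152, 0.0, -0.106] [-0.0, 0.004, 0.002] dist 0.037
[-0.194, 0.0, -0.13] [-0.0, 0.004, 0.002] dist 0.047
[-0.238, -0.0, -0.147] [-0.0, 0.004, 0.002] dist 0.056
[-0.285, -0.0, -0.157] [-0.0, 0.004, 0.002] dist 0.065
[-0.333, -0.0, -0.161] [-0.0, 0.004, 0.002] dist 0.074
[-0.343, -0.0, -0.16] [-0.0, 0.004, 0.002] dist 0.076
```

>>> apply_moves(moves=[[-0.03,0,0,0,0,0,0],[-0.058,0,-0.007,0,0,0,0],[-0.07,0,-0.02,0,0,0,0],[-0.082,0,-0.04,0,0,0,0],[-0.1,0,-0.06,0,0,0,0],[-0.115,0,-0.076,0,0,0,0],[-0.133,0,-0.09,0,0,0,0],[-0.152,0,-0.106,0,0,0,0],[-0.152,0,-0.106,0,0,0,0]])

```text
time_s: 19.05
tool_pos: [0.6795, 0.128, 0.1559]
tool_rot: [180.0, -26.9, 0.4]
force: [-0.1, -0.4, -0.3]
grip_width: 0.0004
grasp_force: 0.0
```

```bash
python3 - <<'E'
from h import *
T=[]
for q in(.6,.45,.3,.15,0,-.03):
    T.append((bayT(.032+.064*np.sin(q)+.018,0,.02+.064*np.cos(q)-.007),lean()))
go(T)
snap('side','s6.png')
s=cv2.imread('pics/s6.png')
cv2.imwrite('pics/s6c.png',cv2.resize(s[165:285,120:270],None,fx=5,fy=5,interpolation=cv2.INTER_CUBIC))
E
```

```text
t 19.05 pos [0.6795 0.128  0.1559] rot [180.  -26.9   0.4] F [-0.1 -0.4 -0.3] w 0.0004 q [  13.   11.  -33.  107.   21.   40. -121.]
[-0.01, 0.003, 0.012] [-0.0, 0.001, 0.002] dist 0.003
[-0.052, 0.003, -0.012] [-0.0, 0.001, 0.002] dist 0.011
[-0.097, 0.003, -0.029] [-0.0, 0.001, 0.002] dist 0.02
[-0.143, 0.003, -0.04] [-0.0, 0.001, 0.002] dist 0.03
[-0.191, 0.003, -0.043] [-0.0, 0.001, 0.002] dist 0.039
[-0.201, 0.003, -0.043] [-0.0, 0.001, 0.002] dist 0.041
```

View pics/s6c.png

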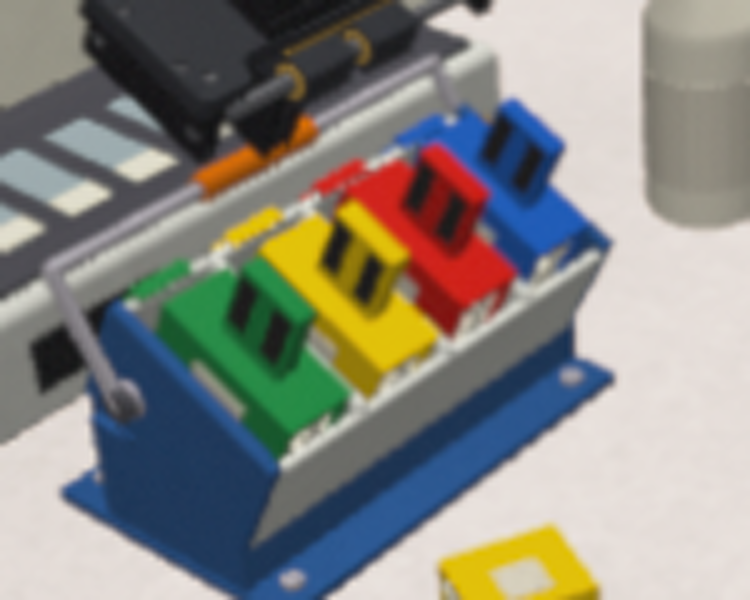

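The fingertip rode up above the sleeve (crop (268,140)) and the bar did not move. I'll back off, go 20 mm deeper and push again.

>>> apply_moves(moves=[[0.08,0,-0.02,0,0,0,0],[0.17,0,-0.02,0,0,0,0],[0.17,0,-0.02,0,0,0,0],[0.17,0,0.06,0,0,0,0],[0.17,0,0.12,0,0,0,0],[0.17,0,0.175,0,0,0,0],[0.17,0,0.175,0,0,0,0],[0.14,0,0.175,0,0,0,0],[0.11,0,0.175,0,0,0,0],[0.08,0,0.17,0,0,0,0],[0.06,0,0.16,0,0,0,0],[0.04,0,0.14,0,0,0,0],[0.04,0,0.14,0,0,0,0]])

```text
time_s: 20.4
tool_pos: [0.701, 0.1282, 0.1371]
tool_rot: [180.0, -27.2, 0.4]
force: [2.0, -0.0, 4.6]
grip_width: 0.0006
grasp_force: 1.9
```

```bash
cat >> h.py <<'E'
def bart():
    a=viewer.read_camera('side');h=cv2.cvtColor(a,cv2.COLOR_RGB2HSV);m=cv2.inRange(h,(5,150,60),(16,255,255))
    n,l,st,ce=cv2.connectedComponentsWithStats(m);print('sleeve',[(c.round(1).tolist(),s[4]) for c,s in zip(ce[1:],st[1:]) if s[4]>10 and 150<c[0]<215 and 180<c[1]<230])
    print([(q,proj('side',w(RK,barp(q,0)))[0].round(1).tolist()) for q in(0,.3,.6,.9)])
    o=np.array(env.get_obs()['tool_pos'])-w(RK,[0,0,.055]);print('bay',[round(float(o@bx),4),round(float(o@bz),4)])
E
python3 - <<'E'
from h import *
bart()
go([(bayT(.032+.064*np.sin(q)+.016,0,z),lean()) for q,z in((.75,.053),(.6,.058),(.45,.066),(.3,.074),(.15,.076),(0,.077),(-.05,.077))])
E
```

```text
sleeve [([172.5, 195.1], np.int32(147)), ([194.9, 208.8], np.int32(17))]
[(0, [189.7, 203.7]), (0.3, [183.6, 198.8]), (0.6, [177.6, 196.1]), (0.9, [172.2, 195.7])]
bay [0.0988, 0.0415]
t 20.45 pos [0.7011 0.1282 0.1368] rot [180.  -27.1   0.4] F [ 2.5 -0.1  3.7] w 0.0004 q [  12.   14.  -32.  105.   25.   38. -123.]
[-0.036, 0.004, -0.058] [-0.001, -0.002, 0.001] dist 0.014
[-0.073, 0.004, -0.083] [-0.001, -0.002, 0.001] dist 0.022
[-0.115, 0.004, -0.123] [-0.001, -0.002, 0.001] dist 0.034
[-0.159, 0.003, -0.163] [-0.001, -0.002, 0.001] dist 0.046
[-0.206, 0.003, -0.173] [-0.001, -0.002, 0.001] dist 0.054
[-0.254, 0.003, -0.178] [-0.001, -0.002, 0.001] dist 0.062
[-0.27, 0.003, -0.178] [-0.001, -0.002, 0.001] dist 0.065
```

>>> apply_moves(moves=[[-0.02,0,-0.03,0,0,0,0],[-0.036,0,-0.055,0,0,0,0],[-0.055,0,-0.07,0,0,0,0],[-0.073,0,-0.083,0,0,0,0],[-0.095,0,-0.1,0,0,0,0],[-0.115,0,-0.12,0,0,0,0],[-0.137,0,-0.14,0,0,0,0],[-0.159,0,-0.155,0,0,0,0],[-0.159,0,-0.155,0,0,0,0]])

```text
time_s: 21.35
tool_pos: [0.6557, 0.1272, 0.1464]
tool_rot: [179.9, -26.7, 0.4]
force: [-0.6, -0.4, -0.6]
grip_width: 0.0006
grasp_force: 0.0
```

```bash
python3 - <<'E'
from h import *
bart()
go([(bayT(.032+.064*np.sin(q)+.0165,0,z),lean()) for q,z in((.3,.074),(.15,.077),(0,.078),(-.05,.078))])
E
```

```text
sleeve [([187.1, 200.8], np.int32(182))]
[(0, [189.7, 203.7]), (0.3, [183.6, 198.8]), (0.6, [177.6, 196.1]), (0.9, [172.2, 195.7])]
bay [0.0627, 0.0705]
t 21.4 pos [0.6558 0.1272 0.1462] rot [179.9 -26.7   0.4] F [ 0.2 -0.1  1.2] w 0.0005 q [  14.    8.  -33.  110.   21.   39. -121.]
[0.024, 0.0, -0.018] [0.0, 0.003, 0.002] dist 0.006
[-0.023, 0.0, -0.033] [0.0, 0.003, 0.002] dist 0.008
[-0.071, -0.0, -0.037] [0.0, 0.003, 0.002] dist 0.016
[-0.087, -0.0, -0.037] [0.0, 0.003, 0.002] dist 0.019
```

>>> apply_moves(moves=[[0,0,-0.035,0,0,0,0],[-0.025,0,-0.037,0,0,0,0],[-0.045,0,-0.037,0,0,0,0],[-0.06,0,-0.037,0,0,0,0],[-0.075,0,-0.037,0,0,0,0],[-0.085,0,-0.037,0,0,0,0],[-0.085,0,-0.037,0,0,0,0]])

```text
time_s: 22.1
tool_pos: [0.6405, 0.1277, 0.1477]
tool_rot: [-180.0, -27.1, 0.4]
force: [6.1, 0.2, 0.6]
grip_width: 0.0005
grasp_force: 2.8
```

```bash
python3 - <<'E'
from h import *
bart();go([])
E
```

```text
sleeve [([191.4, 203.3], np.int32(152))]
[(0, [189.7, 203.7]), (0.3, [183.6, 198.8]), (0.6, [177.6, 196.1]), (0.9, [172.2, 195.7])]
bay [0.0498, 0.0787]
t 22.15 pos [0.6406 0.1277 0.1477] rot [-180.   -27.1    0.4] F [ 6.2 -0.   0.7] w 0.0004 q [  14.    6.  -34.  113.   19.   38. -121.]
```

>>> apply_moves(moves=[[-0.01,0,0,0,0,0,0],[-0.02,0,0,0,0,0,0],[-0.025,0,0,0,0,0,0],[-0.025,0,0,0,0,0,0]])

```text
time_s: 22.55
tool_pos: [0.6399, 0.1277, 0.1481]
tool_rot: [-179.8, -27.6, 0.3]
force: [16.8, 0.1, -2.7]
grip_width: 0.0004
grasp_force: 7.1
```

```bash
python3 - <<'E'
from h import *
bart();go([])
E
```

```text
sleeve [([191.4, 203.3], np.int32(154))]
[(0, [189.7, 203.7]), (0.3, [183.6, 198.8]), (0.6, [177.6, 196.1]), (0.9, [172.2, 195.7])]
bay [0.0495, 0.0794]
t 22.6 pos [0.64   0.1277 0.1482] rot [-179.8  -27.6    0.3] F [17.2  0.6 -2.2] w 0.0003 q [  14.    6.  -34.  113.   19.   37. -121.]
```

The force rose to 17 N with no travel, so the bar is at its stop. I'll withdraw and verify.

>>> apply_moves(moves=[[0.06,0,0,0,0,0,0],[0.12,0,0,0,0,0,0],[0.15,0,-0.15,0,0,0,0],[0.15,0,-0.4,0,0,0,0],[0.15,0,-0.6,0,0,0,0],[0.15,0,-0.6,0,0,0,0],[0.15,0,-0.6,0,0,0,0]])

```text
time_s: 23.3
tool_pos: [0.6069, 0.1275, 0.2658]
tool_rot: [179.9, -27.0, 0.4]
force: [-0.0, 0.2, -1.1]
grip_width: 0.0008
grasp_force: 0.0
```

```bash
python3 - <<'E'
from h import *
bart();go([])
snap('side','s7.png')
cv2.imwrite('pics/s7c.png',cv2.resize(cv2.imread('pics/s7.png')[165:285,120:270],None,fx=5,fy=5,interpolation=cv2.INTER_CUBIC))
E
```

```text
sleeve [([191.4, 203.4], np.int32(150))]
[(0, [189.7, 203.7]), (0.3, [183.6, 198.8]), (0.6, [177.6, 196.1]), (0.9, [172.2, 195.7])]
bay [0.0724, 0.1979]
t 23.35 pos [0.6065 0.1272 0.2641] rot [179.9 -26.8   0.4] F [-1.  -0.6 -0.7] w 0.0004 q [  17.   -5.  -34.  108.    7.   51. -110.]
```

View pics/s7c.png

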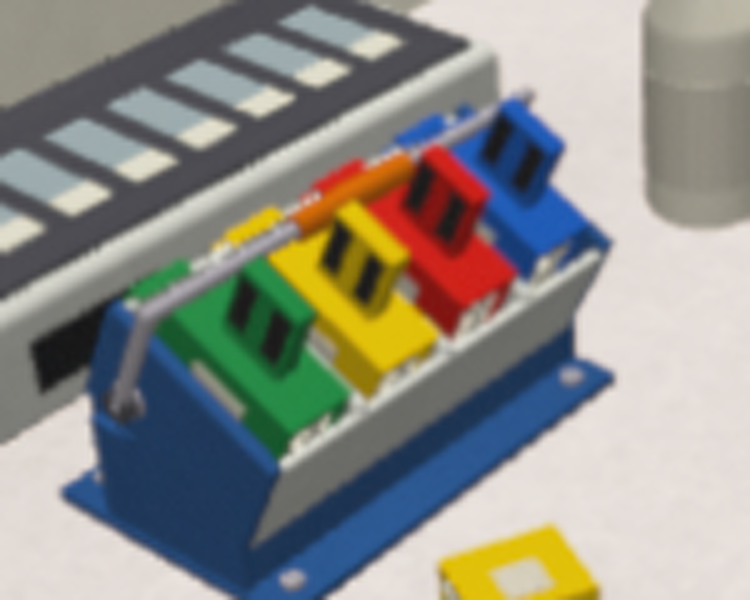

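The bar (sleeve at crop (350,190)) lies shut over all four home magazines and stays there after the fingers withdrew.

```bash
python3 -c "
from h import *
print(env.sign_off())"
```

```text
the job is handed in; nothing more can be done
None
```

The red and blue magazines are in their own bays, the keeper bar is shut against its stop, and I handed the job in at about 23 s; the sign-off gave no verdict, so the result rests on my last picture and the force reading.

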